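# Clamp the thinner bottle and take off its safety cap

## Task

Open the blue thinner bottle one-handed: without lifting it off the jig, push it fully home against the jig's end stop and fence, then pull the cam lever all the way round towards the near side so that the bottle is clamped tight. Then press the white safety cap down, turn it anticlockwise while it is pressed until it is free, lift it straight off and finish still holding it, level, about 8 cm above where it sat and over the open neck. The bottle must stay upright and clamped, and the glue bottle, sanding block and tape roll beside it must stay where they are.

Things in the scene. Friction and masses are not known exactly. Their poses are not given: they have to be found in the camera images.
- jig: plywood clamping jig fixed to the bench. Origin on the bench top under the seat's middle; x along the slide to the end stop (roughly away from the robot), y to the fence, z up. Base 12 mm thick, x -131 to 55, y -89 to 61 mm, with a slippery white slide sheet. End stop (brown wood) face x = 35 mm, 78 mm high over the bench; fence (pale wood) face y = 35 mm, 56 mm high. Open towards -x, where the bottle starts.
- seat (a point): middle of the seat on top of the jig's base, 12 mm over the bench: where the middle of the bottle's underside belongs (clamped, it goes about 2 mm farther to +y, into the pad).
- fence_pad: black rubber pad let into the fence beside the seat, 60 mm long, flush with the fence (y = 35 mm of the jig); it yields up to 5 mm at 6 N per mm and is pressed about 2 mm by the clamped bottle. Origin (at rest) and axes are the jig's.
- cam_lever (a joint): angle of the wooden cam lever about its upright pivot at x = 0, y = -57.5 mm of the jig. At 0 (open) it points diagonally to the jig's +x -y; it grows clockwise seen from above to the stop at 1.7 rad, where it points to -x -y. The cam presses the bottle into the pad from about 0.8 rad, is tightest at 1.57 and stays as left; about 6 N at the knob turns it. Starts at 0 to 0.2 rad.
- lever_knob (a point): on the axis of the upright black knob at the lever's end, 15 mm below its top, 82 mm from the pivot. The knob is round, 22 mm thick, and stands free from 35 to 85 mm over the bench (this point: 70 mm).
- bottle: blue square thinner bottle, 0.55 kg, 70 x 70 mm, body 72 mm high, shoulder up to 85 mm. Origin in the middle of its underside, z up, x and y square to its sides (x along the slide). It starts standing on the jig's base, 68 to 90 mm short of the seat, up to 0.12 rad askew. It slides easily (friction 0.1), also by its locked cap, but tips if pushed hard up there.
- neck_mouth (a point): centre of the bottle's mouth, 118 mm above its underside, hidden in the cap. The neck is 34 mm thick (45 mm over three hooks) and the cap's inner tabs sit behind these hooks, held up by a spring with 8 N. Unpressed the cap turns no more than 5 degrees.
- cap: white ribbed push-and-turn cap, 56 mm across, 35 mm high, 50 g. Origin on its axis at the skirt's lower edge, z up; locked, it is 95 mm above the bottle's origin. Press it down at least 4 mm (8 N, plus 1 N per mm; hard stop at 6 mm) and, pressed, turn it anticlockwise seen from above: clear of the hooks from 40 degrees, stopped at 85, best 60. Then it lifts straight off.
- glue_bottle: white glue bottle with red spout, 60 mm thick, 174 mm high, a bystander; origin in the middle of its underside.
- sanding_block: red-brown sanding block, 62 x 111 x 32 mm, a bystander; origin in the middle of its underside.
- tape_roll: roll of wide cream masking tape lying flat, 104 mm across, 48 mm high, a bystander; origin in the middle of its underside.
There are look-alikes about, which are no part of the job. What is shaped like the cap but black, red or yellow is not meant.

How it is judged:
On the way, in this order (a step that is already met when the one before it is completed fails the run):
1. the bottle is pushed home: within 5 mm of the end stop and 6 mm of the fence (x of bottle in the frame of jig above -0.005 m and y of bottle in the frame of jig above -0.006 m and value of joint cam_lever below 0.9 rad), for 0.2 s.
2. the cam lever is turned past 1.3 rad and presses the bottle on the pad with over 4 N, the cap still on (x of bottle in the frame of jig above -0.005 m and y of bottle in the frame of jig above -0.006 m and value of joint cam_lever above 1.3 rad and contact force between fence_pad and bottle above 4 N and z of bottle in the frame of jig below 0.016 m and angle between bottle's own z axis and vertical below 0.06 rad and z of cap in the frame of bottle below 0.102 m), for 0.2 s.
3. the cap is off its neck, the bottle still clamped (x of bottle in the frame of jig above -0.005 m and y of bottle in the frame of jig above -0.006 m and value of joint cam_lever above 1.3 rad and contact force between fence_pad and bottle above 4 N and z of bottle in the frame of jig below 0.016 m and angle between bottle's own z axis and vertical below 0.06 rad and z of cap in the frame of bottle above 0.119 m), for 0.1 s.
At the end, for the whole second after the job is handed in: Bottle upright at home (within 5 mm of end stop, 6 mm of fence), clamped (lever past 1.3 rad, over 4 N on the pad); cap held in the fingers clear of the bottle, 45 mm or more above its seat, within 40 mm of the bottle's axis, within 0.3 rad of level (x of bottle in the frame of jig above -0.005 m and y of bottle in the frame of jig above -0.006 m and value of joint cam_lever above 1.3 rad and contact force between fence_pad and bottle above 4 N and z of bottle in the frame of jig below 0.016 m and angle between bottle's own z axis and vertical below 0.06 rad and z of cap in the frame of bottle above 0.14 m and horizontal distance between cap and bottle below 0.04 m and angle between cap's own z axis and vertical below 0.3 rad and contact force between the fingers and cap above 1 N and contact force between cap and bottle below 0.1 N); the arm keeps its last pose, push and grip.
It fails at once if the bottle is lifted 15 mm off the jig or tipped by more than 0.35 rad (z of bottle in the frame of jig above 0.027 m or angle between bottle's own z axis and vertical above 0.35 rad).
It fails at once if the glue bottle is shifted by more than 25 mm or tipped (distance of glue_bottle from where it was at the start of the episode above 0.025 m or angle between glue_bottle's own z axis and vertical above 0.3 rad).
It fails at once if the sanding block is shifted by more than 25 mm or tipped (distance of sanding_block from where it was at the start of the episode above 0.025 m or angle between sanding_block's own z axis and vertical above 0.3 rad).
It fails at once if the roll of tape is shifted by more than 25 mm or tipped (distance of tape_roll from where it was at the start of the episode above 0.025 m or angle between tape_roll's own z axis and vertical above 0.3 rad).
It also fails if it takes over 58 s, if anything falls off the work surface, if the arm or the gripper's body presses on something with over 40 N, if the wrist force passes 120 N, or if a joint passes its speed limit or range.

## Robot

A 7-joint arm with a two-finger parallel gripper is mounted at the origin on the work surface; the furniture and walls round the work are solid. World frame = base frame: x ahead of the robot, y to its left, z up, the work surface at z = 0. Lengths are in m, angles in rad, forces in N, time in s.
With the tool pointing down it reaches from about 0.4 to 0.85 m from the base axis. Payload 4.5 kg.
Tool frame: the origin (TCP) lies midway between the tips of the shut fingers; the grasp point (between the pads) lies 19 mm behind it; z points along the fingers, y is the direction in which the jaws open and shut (so a half turn about z gives the same grasp; the last joint's range is limited). The gripper opens to 88 mm and grips with 3 to 60 N. Pads are 18 mm wide; open, the fingers measure 123 mm over their backs; the gripper's body (75 mm by 187 mm) begins 45 mm behind the grasp point.
Start: joints at [1.25, 0.689, -0.195, 1.565, 0.157, 0.902, -0.215], TCP at [0.217, -0.586, 0.239] pointing down, gripper open.
Joint ranges: [-3.01, 3.01], [-0.46, 2.08], [-1.47, 1.51], [0.13, 2.56], [-1, 4.14], [0.04, 2.09], [-2.66, 2.66]. Speed limits (rad/s): [2.57, 2.57, 3.14, 3.14, 3.14, 3.14, 3.14].

## Interface

Orientations are given as a unit quaternion [x, y, z, w].
In Python, from plant import r, viewer gives the robot as it stands.
- The arm moves only by the tool play_rows, never from a script. Its argument "commands" is a list of rows, each an object with "delta_rot": the turn, a rotation vector about the tool's x, y, z normalised to -1 to 1, where 1 is pi rad, a list of three; "travel": the shift along the tool's x, y, z normalised to -1 to 1, where 1 is 15 cm, a list of three; "gripper": the opening, from -1 (shut) to 1 (fully open). In form: [{"delta_rot": [wx, wy, wz], "travel": [x, y, z], "gripper": gripper}, ...]. A call has 1 to 12 rows; each row is the pose to reach, as a shift and turn from the pose commanded when the call began, along the tool's axes at that moment, turning the shorter way round; what a row does not reach only later rows make up. A row lasts 1/8 s, in which the tool goes at most 62.5 mm and 10.7 degrees, less where a joint would pass 70% of its speed; a pose out of reach is approached as far as the arm can. A call with a number of a shift or a turn outside -1 to 1 is refused whole. A call with a gripper value outside its range is refused whole. The fingers move at their own pace and stop on an object; "force" is the grip in N (left out, the last holds). Time passes only in rows, so rows that repeat a pose let the fingers close. It gives the time, the measured TCP pose, the force and the opening at its end, in the units of the state.
- r.get_state(): the state, without advancing time (a new reading comes with each control period).
- viewer.snapshot(name): name is "scene" or "top" or "wrist"; returns a dict with "color" (400x640x3 uint8, red, green, blue), "z_map" (400x640 float32, m along the optical axis (not along the pixel's ray), 0 where there is no reading), "fx", "fy", "cx", "cy" (pixels), "origin" and "attitude" of the camera in the world. Camera axes: x right, y up, looking along -z (the intrinsics and any distortion apply to the point x, -y, -z); pixel columns grow to the right and rows downward; lengths in m; the calibration is good to about 2 mm. A picture is of the moment at which its call begins.
- r.finish_job(): hands the job in, once; it reports no verdict.
Trained networks look in the newest picture that a camera, given by its name, has taken for a name from the list of things; names that differ only in an ending like _2 or _b are one class to them, and where a whole thing is asked for, a point or a joint stands for the part that bears it (a point fixed in the world has none). Each returns a list of dicts, best first, with "conf" (0 to 1); they miss things now and then, are a little off and sometimes report something else, mostly with a low value. They report only what shows in the picture. A call takes as long as a camera call. They do not tell look-alikes from the thing itself.
- viewer.outline_of(camera, label): "pixels" (400x640 bool, what is visible of it) and "at" ([column, row] in pixels, amid what is visible of it).
- viewer.pinpoint(camera, label): "at" ([column, row] in pixels: a listed point, or the origin of a listed thing).
The state is a dict: "clock": time; "q": joint angles; "qd": joint speeds; "joint_torque": joint torques, N m; "tool_pos": TCP position; "eef_rot": TCP orientation; "contact_force": force on the tool from outside, world axes, zero at the start; "moment": the same for the moment, N m; "opening": opening from 0.0 (shut) to 1.0 (fully open).
Only numpy, scipy, OpenCV 4.12 (cv2) and the standard library are available. Lean on these libraries where they do the work, as an engineer would, in place of code of your own. Each camera call takes 0.05 s, during which the arm holds its last target. There are 200 camera calls.

## Working session

There is one attempt and no reset: what is moved stays moved. The work goes in short steps, Python scripts to look and compute and a tool call to move; the robot and the scene stay as the last step left them, time stands still between calls to the robot, and variables do not carry over. Pictures are saved under pics/ and viewed, about 8 in all and at most 12, crops included, and the job is handed in when it is done.

Besides the shell and the picture viewer there is one more tool, called after "Emit:" as name(argument=value, ...), one argument or row to a line, values as JSON. play_rows: Moves the arm, as the interface text tells. Its arguments: {"type":"object","properties":{"commands":{"type":"array","items":{"type":"object","properties":{"delta_rot":{"type":"array","items":{"type":"number","minimum":-1,"maximum":1}},"travel":{"type":"array","items":{"type":"number","minimum":-1,"maximum":1}},"gripper":{"type":"number"}}}},"force":{"type":"number"}},"required":["commands"]}

```bash
mkdir -p pics; ls; cat > h.py <<'E'
import numpy as np, cv2
from scipy.spatial.transform import Rotation as R
from plant import r, viewer
def cam(n):
    return viewer.snapshot(n)
def att(s):
    a=np.array(s["attitude"]); return a if a.shape==(3,3) else R.from_quat(a).as_matrix()
def pts(s,mask=None):
    z=s["z_map"]; v,u=np.nonzero((z>0) if mask is None else (mask&(z>0)))
    d=z[v,u]; p=np.c_[(u-s["cx"])/s["fx"]*d,-(v-s["cy"])/s["fy"]*d,-d]
    return p@att(s).T+np.array(s["origin"]),u,v
def ray(s,at,z):
    u,v=at; d=att(s)@np.array([(u-s["cx"])/s["fx"],-(v-s["cy"])/s["fy"],-1]); o=np.array(s["origin"])
    return o+d*(z-o[2])/d[2]
def save(s,n): cv2.imwrite("pics/"+n,s["color"][:,:,::-1])
E
python3 - <<'E'
from h import *
for n in("top","scene"):
    s=cam(n); save(s,n+"1.png"); print(n,{k:s[k] for k in s if k not in("color","z_map")})
    for l in["jig","seat","fence_pad","lever_knob","bottle","neck_mouth","cap","glue_bottle","sanding_block","tape_roll"]:
        try:
            for d in viewer.pinpoint(n,l)[:3]:
                print(l,round(d["conf"],2),np.round(d["at"]), np.round(ray(s,d["at"],{"lever_knob":.07,"neck_mouth":.13,"cap":.107,"seat":.012,"bottle":.012}.get(l,0)),3))
        except Exception as e: print(l,e)
st=r.get_state();print(st)
E
```

```text
pics
top {'fx': 436.78087224624136, 'fy': 436.78087224624136, 'cx': 318.5122803508226, 'cy': 199.56578461479418, 'origin': array([ 0.34493357, -0.11422847,  1.09917686]), 'attitude': array([-0.0576823 ,  0.04350081,  0.7089952 , -0.70150284])}
jig 0.97 [338. 192.] [ 0.523 -0.142  0.   ]
seat 0.61 [338. 189.] [ 0.528 -0.141  0.012]
fence_pad 0.38 [335. 191.] [ 0.525 -0.136  0.   ]
lever_knob 0.59 [394. 173.] [ 0.555 -0.274  0.07 ]
bottle 0.86 [337. 218.] [ 0.456 -0.138  0.012]
neck_mouth 0.62 [339. 213.] [ 0.453 -0.142  0.13 ]
neck_mouth 0.33 [340. 214.] [ 0.451 -0.143  0.13 ]
cap 0.75 [282. 261.] [ 0.349 -0.011  0.107]
cap 0.73 [421. 234.] [ 0.406 -0.326  0.107]
cap 0.64 [249. 242.] [0.393 0.064 0.107]
glue_bottle 0.74 [278. 205.] [0.491 0.009 0.   ]
sanding_block 0.72 [434. 194.] [ 0.514 -0.385  0.   ]
tape_roll 0.56 [371. 275.] [ 0.313 -0.221  0.   ]
scene {'fx': 475.4099533077295, 'fy': 475.4099533077295, 'cx': 313.05984571852355, 'cy': 194.09530256209126, 'origin': array([0.10504942, 0.55703068, 0.80205509]), 'attitude': array([-0.09958246,  0.38798542,  0.88882817, -0.22256491])
[... 695 characters left out ...]
array([ 1.24979467,  0.68908532, -0.19454762,  1.56532472,  0.15733399,
        0.90248253, -0.21508666]), 'qd': array([-8.41719090e-04, -1.01231421e-03,  7.81238445e-04,  6.88352511e-06,
       -1.79442869e-03,  2.75119057e-04, -1.29184228e-03]), 'joint_torque': array([ 2.44913017e-04, -5.27508044e+01, -1.26741618e+00, -1.53747833e+01,
       -5.19459823e-02, -7.63455282e-04,  2.40288813e-06]), 'tool_pos': array([ 0.21712367, -0.58609403,  0.23874396]), 'eef_rot': array([ 9.84303986e-01,  1.76481331e-01, -1.55918087e-05,  4.72893916e-05]), 'contact_force': array([-1.07942351, -0.03963833, -0.31447576]), 'moment': array([ 0.00285223, -0.00945134, -0.01763125]), 'opening': 0.9975390199114493}
```

```bash
python3 - <<'E'
import cv2
a=cv2.imread("pics/top1.png")[110:310,190:490]; b=cv2.imread("pics/scene1.png")[90:340,150:510]
cv2.imwrite("pics/top1c.png",cv2.resize(a,None,fx=2.6,fy=2.6,interpolation=cv2.INTER_CUBIC)); cv2.imwrite("pics/scene1c.png",cv2.resize(b,None,fx=2.2,fy=2.2,interpolation=cv2.INTER_CUBIC))
E
```

```text
(no output)
```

View pics/top1c.png

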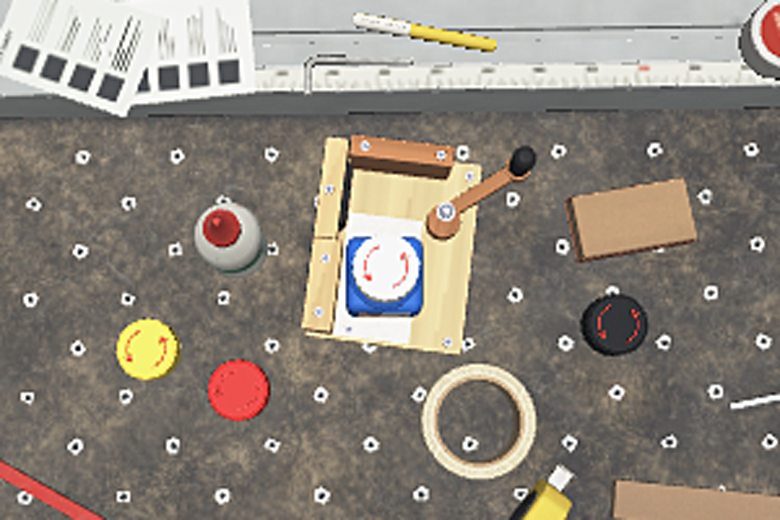

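View pics/scene1c.png

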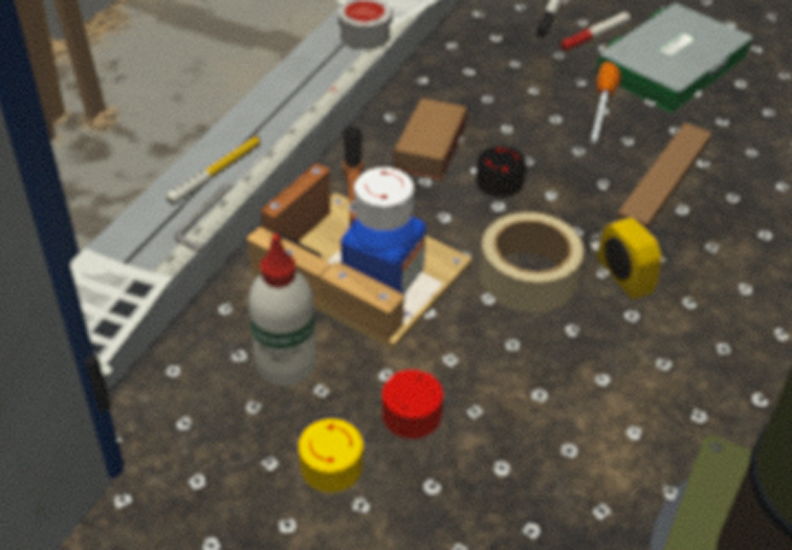

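```bash
cat >> h.py <<'E'
def rect(p):
    c,sz,a=cv2.minAreaRect((p[:,:2]*1000).astype(np.float32)); return np.round(c,1),np.round(sz,1),round(a,2)
E
python3 - <<'E'
from h import *
s=cam("top"); p,u,v=pts(s)
near=lambda c,d:np.hypot(*(p[:,:2]-c).T)<d
f=p[(abs(p[:,2]-.056)<.006)&(abs(p[:,0]-.5)<.12)&(p[:,1]>-.14)&(p[:,1]<-.06)]
e=p[(abs(p[:,2]-.078)<.006)&(p[:,0]>.54)&(p[:,0]<.62)&(p[:,1]>-.22)&(p[:,1]<-.06)]
c=p[(abs(p[:,2]-.142)<.006)&near([.453,-.142],.06)]
b=p[(abs(p[:,2]-.095)<.006)&near([.453,-.142],.06)]
k=p[(abs(p[:,2]-.085)<.006)&near([.558,-.265],.04)]
sh=p[(abs(p[:,2]-.09)<.015)&near([.453,-.142],.065)]
bs=p[(abs(p[:,2]-.012)<.004)&near([.49,-.15],.14)]
for n,q in zip(["fence","stop","cap","b","knob","sh","base"],[f,e,c,b,k,sh,bs]): print(n,len(q),np.round(q.mean(0),4) if len(q) else'',rect(q) if len(q)>4 else '', np.round(np.median(q[:,2]),4) if len(q) else '')
g=p[(p[:,2]>.1)&near([.495,.005],.06)];print("glue",g.mean(0),np.ptp(g,axis=0))
t=p[(abs(p[:,2]-.048)<.006)&near([.32,-.22],.09)];print("tape",rect(t))
t=p[(abs(p[:,2]-.032)<.006)&near([.515,-.38],.09)];print("block",rect(t))
# colour edge: fence line fit
print(r.get_state()["clock"])
E
```

```text
fence 843 [ 0.494  -0.0878  0.0559] (array([ 493.5, -111.4]), array([ 75.9, 181.5]), 82.41) 0.0559
stop 345 [ 0.5682 -0.1564  0.0779] (array([ 568.8, -156.1]), array([95.4, 20.5]), 81.98) 0.0781
cap 504 [ 0.4544 -0.1383  0.1417] (array([ 454.3, -138.4]), array([53.1, 55.6]), 89.18) 0.1417
b 14 [ 0.4342 -0.1378  0.0905] (array([ 437.7, -132.5]), array([55.7, 22. ]), 72.18) 0.0901
knob 59 [ 0.5598 -0.2675  0.0833] (array([ 560.1, -267.7]), array([18.5, 18.9]), 45.8) 0.0833
sh 336 [ 0.4457 -0.1364  0.0825] (array([ 454.2, -138.8]), array([68.5, 68.8]), 89.29) 0.0825
base 2144 [ 0.4783 -0.1661  0.0122] (array([ 489.2, -130.5]), array([207.1, 203.8]), 75.84) 0.0122
glue [ 0.48626365 -0.00051847  0.12489977] [0.05583633 0.05548704 0.07562854]
tape (array([ 313.3, -237.4]), array([137.7, 103.2]), 56.04)
block (array([ 484.4, -380.5]), array([115.9, 110.2]), 8.4)
1.15
```

```bash
cat >> h.py <<'E'
def cmd(pos,psi,frm=None):
    """travel/delta_rot from tool pose frm (pos,quat) to tool-down pose at yaw psi (deg)"""
    st=r.get_state(); p0,q0=frm or (st["tool_pos"],st["eef_rot"])
    R0=R.from_quat(q0); Rt=R.from_euler("z",psi,degrees=True)*R.from_euler("x",180,degrees=True)
    return np.round(R0.inv().apply(np.array(pos)-p0)/.15,4).tolist(), np.round((R0.inv()*Rt).as_rotvec()/np.pi,4).tolist()
def st(): 
    s=r.get_state(); e=R.from_quat(s["eef_rot"])*R.from_euler("x",180,degrees=True).inv()
    print("t",round(s["clock"],2),"p",np.round(s["tool_pos"],4),"yaw",np.round(e.as_euler("ZYX",degrees=True),2),"F",np.round(s["contact_force"],2),"M",np.round(s["moment"],2),"op",round(s["opening"]*88,1),"q",np.round(s["q"],2))
J=None
E
python3 - <<'E'
from h import *
from scipy.optimize import minimize
s=cam("top"); p,u,v=pts(s)
near=lambda c,d:np.hypot(*(p[:,:2]-c).T)<d
e=p[(abs(p[:,2]-.078)<.004)&(p[:,0]>.54)&(p[:,0]<.60)&(p[:,1]>-.22)&(p[:,1]<-.10)]
yaw=-8;
f=p[(abs(p[:,2]-.056)<.003)&near([.49,-.09],.11)]
Ri=np.array([[np.cos(np.radians(-8)),np.sin(np.radians(-8))],[-np.sin(np.radians(-8)),np.cos(np.radians(-8))]])
o=np.array([.526,-.14]); fj=(f[:,:2]-o)@Ri.T; fj=fj[(fj[:,1]>.025)&(fj[:,1]<.075)]
ej=(e[:,:2]-o)@Ri.T
for n,q in(("fence",fj),("stop",ej)): print(n,len(q),np.round(np.percentile(q,[0,2,50,98,100],axis=0),4).tolist(),rect(q))
for n in("top","scene"):
    s=cam(n)
    for l,z in(("seat",.012),("lever_knob",.07),("bottle",.012),("neck_mouth",.13)):
        d=viewer.pinpoint(n,l); print(n,l,[ (round(x["conf"],2),np.round(ray(s,x["at"],z)[:2],4)) for x in d[:1]])
st()
E
```

```text
fence 708 [[-0.1273, 0.0333], [-0.1239, 0.0342], [-0.0447, 0.0483], [0.0491, 0.0609], [0.0546, 0.0618]] (array([-36.4,  47.6]), array([181.9,  27.9]), 0.26)
stop 325 [[0.0342, -0.0578], [0.0348, -0.0557], [0.0443, -0.0099], [0.0545, 0.0355], [0.0553, 0.0374]] (array([ 44.6, -10.2]), array([21. , 95.3]), 0.36)
top seat [(0.81, array([ 0.5266, -0.147 ]))]
top lever_knob [(0.62, array([ 0.5578, -0.272 ]))]
top bottle [(0.9, array([ 0.4578, -0.1349]))]
top neck_mouth [(0.7, array([ 0.4518, -0.1374]))]
scene seat [(0.85, array([ 0.5257, -0.1342]))]
scene lever_knob [(0.55, array([ 0.5615, -0.2762]))]
scene bottle [(0.86, array([ 0.455 , -0.1407]))]
scene neck_mouth [(0.72, array([ 0.4532, -0.1382]))]
t 1.7 p [ 0.2172 -0.5861  0.2387] yaw [ 2.033e+01 -0.000e+00 -1.000e-02] F [-0.65 -0.41 -0.67] M [-0.03  0.   -0.04] op 87.9 q [ 1.25  0.69 -0.19  1.57  0.16  0.9  -0.22]
```

```bash
python3 - <<'E'
from h import *
print(cmd([.4544,-.1384,.22],89))
E
```

```text
([2.52, -2.2491, 0.1247], [0.0, 0.0, -0.3815])
```

Emit:
play_rows(
  commands=[
    {"delta_rot":[0,0,0],"travel":[0.9,-0.85,0.04],"gripper":1},
    {"delta_rot":[0,0,0],"travel":[0.9,-0.85,0.04],"gripper":1},
    {"delta_rot":[0,0,0],"travel":[0.9,-0.85,0.04],"gripper":1},
    {"delta_rot":[0,0,0],"travel":[0.9,-0.85,0.04],"gripper":1},
  ],
)

```text
clock: 2.2
tool_pos: [0.3025, -0.4147, 0.233]
eef_rot: [0.983, 0.181, 0.001, -0.001]
contact_force: [0.1, -1.2, -0.7]
opening: 1.004
```

Emit:
play_rows(
  commands=[
    {"delta_rot":[0,0,0],"travel":[0.9,-0.85,0.04],"gripper":1},
    {"delta_rot":[0,0,0],"travel":[0.9,-0.85,0.04],"gripper":1},
    {"delta_rot":[0,0,0],"travel":[0.9,-0.85,0.04],"gripper":1},
    {"delta_rot":[0,0,0],"travel":[0.9,-0.85,0.04],"gripper":1},
  ],
)

```text
clock: 2.7
tool_pos: [0.3846, -0.2494, 0.2269]
eef_rot: [0.983, 0.181, 0.001, -0.0]
contact_force: [-0.6, -0.5, -0.1]
opening: 1.003
```

```bash
python3 - <<'E'
from h import *
print(cmd([.4544,-.1384,.18],89)); st()
E
```

```text
([0.6978, -0.526, 0.3146], [0.0002, -0.0007, -0.3786])
t 2.7 p [ 0.3846 -0.2494  0.2269] yaw [20.85 -0.12  0.03] F [-0.62 -0.51 -0.13] M [-0.05  0.01 -0.02] op 88.2 q [ 0.58  0.5  -0.16  2.07  0.13  0.59 -0.88]
```

Emit:
play_rows(
  commands=[
    {"delta_rot":[0,0,-0.38],"travel":[0.71,-0.55,0.31],"gripper":1},
    {"delta_rot":[0,0,-0.38],"travel":[0.71,-0.55,0.31],"gripper":1},
    {"delta_rot":[0,0,-0.38],"travel":[0.71,-0.55,0.31],"gripper":1},
    {"delta_rot":[0,0,-0.38],"travel":[0.71,-0.55,0.31],"gripper":1},
    {"delta_rot":[0,0,-0.38],"travel":[0.71,-0.55,0.31],"gripper":1},
    {"delta_rot":[0,0,-0.38],"travel":[0.71,-0.55,0.31],"gripper":1},
    {"delta_rot":[0,0,-0.38],"travel":[0.71,-0.55,0.31],"gripper":1},
    {"delta_rot":[0,0,-0.38],"travel":[0.71,-0.55,0.31],"gripper":1},
    {"delta_rot":[0,0,-0.38],"travel":[0.71,-0.55,0.31],"gripper":1},
  ],
)

```text
clock: 3.82
tool_pos: [0.453, -0.1402, 0.1802]
eef_rot: [0.716, 0.698, -0.0, 0.0]
contact_force: [-0.1, -0.1, -1.0]
opening: 1.005
```

```bash
python3 - <<'E'
from h import *
print(cmd([.4544,-.1384,.118],89)); st()
s=cam("wrist");save(s,"w1.png"); p,u,v=pts(s)
c=p[(abs(p[:,2]-.142)<.004)&(np.hypot(*(p[:,:2]-[.454,-.138]).T)<.06)]; print(len(c),c.mean(0),rect(c))
E
```

```text
([0.0125, 0.0091, 0.4146], [0.0001, 0.0003, -0.0026])
t 3.83 p [ 0.453  -0.1402  0.1802] yaw [ 8.854e+01  5.000e-02 -1.000e-02] F [-0.08 -0.13 -0.99] M [ 0.   -0.05 -0.01] op 88.5 q [ 0.48  0.62 -0.44  2.06  0.49  0.56 -0.33]
4545 [ 0.4546914  -0.13595015  0.142754  ] (array([ 454.7, -137.8]), array([55.9, 56.5]), 8.83)
```

View pics/w1.png

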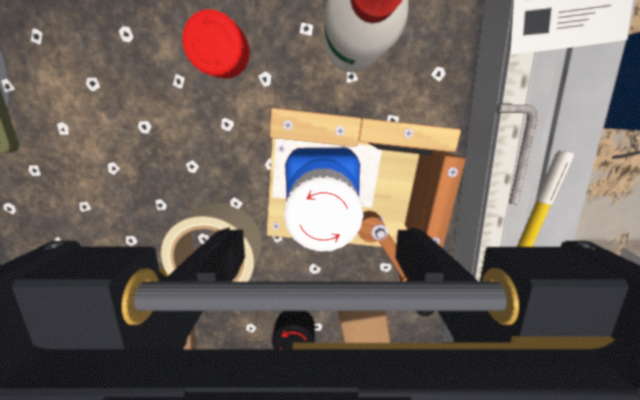

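Emit:
play_rows(
  commands=[
    {"delta_rot":[0,0,0],"travel":[0.013,0.01,0.2],"gripper":1},
    {"delta_rot":[0,0,0],"travel":[0.013,0.01,0.41],"gripper":1},
    {"delta_rot":[0,0,0],"travel":[0.013,0.01,0.41],"gripper":1},
    {"delta_rot":[0,0,0],"travel":[0.013,0.01,0.41],"gripper":-1},
    {"delta_rot":[0,0,0],"travel":[0.013,0.01,0.41],"gripper":-1},
    {"delta_rot":[0,0,0],"travel":[0.013,0.01,0.41],"gripper":-1},
    {"delta_rot":[0,0,0],"travel":[0.013,0.01,0.41],"gripper":-1},
  ],
  force=20,
)

```text
clock: 4.75
tool_pos: [0.455, -0.1371, 0.1193]
eef_rot: [0.715, 0.699, 0.0, 0.001]
contact_force: [-0.0, 0.0, 3.5]
opening: 0.638
```

```bash
python3 - <<'E'
from h import *
st(); J=np.array([.5257,-.1402]); a=np.radians(-7.7)
M=np.array([[np.cos(a),-np.sin(a)],[np.sin(a),np.cos(a)]])
p=r.get_state()["tool_pos"]; print("tool in jig",M.T@(p[:2]-J))
for x,y in[(-.035,-.006),(-.008,-.003),(.0,-.002)]:
    t=J+M@[x,y]; print(t,cmd([*t,p[2]],89.),cmd([*t,p[2]],81.5))
E
```

```text
t 4.75 p [ 0.455  -0.1371  0.1193] yaw [ 8.871e+01  2.000e-02 -9.000e-02] F [-0.03  0.    3.51] M [-0.08 -0.08 -0.02] op 56.2 q [ 0.4   0.72 -0.33  2.11  0.6   0.4  -0.43]
tool in jig [-0.07046021 -0.00637096]
[ 0.49021167 -0.14145638] ([-0.0239, 0.2352, 0.0004], [0.0005, 0.0001, -0.0016]) ([-0.0239, 0.2352, 0.0004], [0.0005, 0.0001, 0.0401])
[ 0.51737018 -0.14210106] ([-0.0242, 0.4163, 0.0006], [0.0005, 0.0001, -0.0016]) ([-0.0242, 0.4163, 0.0006], [0.0005, 0.0001, 0.0401])
[ 0.52543203 -0.14218197] ([-0.0235, 0.47, 0.0007], [0.0005, 0.0001, -0.0016]) ([-0.0235, 0.47, 0.0007], [0.0005, 0.0001, 0.0401])
```

Emit:
play_rows(
  commands=[
    {"delta_rot":[0,0,0.005],"travel":[0,0.03,0],"gripper":-1},
    {"delta_rot":[0,0,0.01],"travel":[0,0.07,0],"gripper":-1},
    {"delta_rot":[0,0,0.015],"travel":[-0.005,0.11,0],"gripper":-1},
    {"delta_rot":[0,0,0.02],"travel":[-0.01,0.15,0],"gripper":-1},
    {"delta_rot":[0,0,0.025],"travel":[-0.015,0.19,0],"gripper":-1},
    {"delta_rot":[0,0,0.03],"travel":[-0.02,0.23,0],"gripper":-1},
    {"delta_rot":[0,0,0.035],"travel":[-0.022,0.27,0],"gripper":-1},
    {"delta_rot":[0,0,0.04],"travel":[-0.024,0.31,0],"gripper":-1},
    {"delta_rot":[0,0,0.045],"travel":[-0.024,0.35,0],"gripper":-1},
    {"delta_rot":[0,0,0.05],"travel":[-0.024,0.39,0],"gripper":-1},
    {"delta_rot":[0,0,0.05],"travel":[-0.024,0.42,0],"gripper":-1},
    {"delta_rot":[0,0,0.05],"travel":[-0.024,0.42,0],"gripper":-1},
  ],
)

```text
clock: 6.25
tool_pos: [0.5176, -0.142, 0.1193]
eef_rot: [0.768, 0.641, -0.0, 0.0]
contact_force: [-1.6, -0.2, 6.1]
opening: 0.636
```

```bash
cat >> h.py <<'E'
J=np.array([.5257,-.1402]); a=np.radians(-7.7)
M=np.array([[np.cos(a),-np.sin(a)],[np.sin(a),np.cos(a)]])
def tj(): print("tool in jig mm",np.round(1000*(M.T@(r.get_state()["tool_pos"][:2]-J)),1))
E
python3 - <<'E'
from h import *
st(); tj()
s=cam("top"); save(s,"t2.png"); p,u,v=pts(s)
hs=s["color"].astype(int); b=(hs[...,2]>hs[...,0]+50)&(hs[...,2]>90)
p,u,v=pts(s,b); q=p[(np.hypot(*(p[:,:2]-[.517,-.142]).T)<.08)&(p[:,2]>.06)&(p[:,2]<.1)]; print(len(q),rect(q)if len(q)>5 else'')
E
```

```text
t 6.25 p [ 0.5176 -0.142   0.1193] yaw [ 7.97e+01  3.00e-02 -2.00e-02] F [-1.6  -0.16  6.08] M [-0.09  0.14  0.03] op 56.0 q [ 0.39  0.77 -0.35  1.93  0.49  0.52 -0.48]
tool in jig mm [-7.8 -2.9]
1
```

Emit:
play_rows(
  commands=[
    {"delta_rot":[0,0,0],"travel":[0,0.02,0],"gripper":-1},
    {"delta_rot":[0,0,0],"travel":[0.005,0.04,0],"gripper":-1},
    {"delta_rot":[0,0,0],"travel":[0.01,0.055,0],"gripper":-1},
    {"delta_rot":[0,0,0],"travel":[0.015,0.055,0],"gripper":-1},
    {"delta_rot":[0,0,0],"travel":[0.02,0.055,0],"gripper":-1},
    {"delta_rot":[0,0,0],"travel":[0.02,0.055,0],"gripper":-1},
  ],
)

```text
clock: 7.05
tool_pos: [0.5253, -0.1419, 0.1193]
eef_rot: [0.768, 0.64, -0.001, 0.0]
contact_force: [-2.2, -2.3, 6.5]
opening: 0.637
```

```bash
python3 - <<'E'
from h import *
st(); tj()
E
```

```text
t 7.05 p [ 0.5253 -0.1419  0.1193] yaw [7.964e+01 1.500e-01 5.000e-02] F [-2.18 -2.35  6.49] M [-0.57  0.42  0.01] op 56.1 q [ 0.38  0.78 -0.35  1.91  0.49  0.54 -0.48]
tool in jig mm [-0.2 -1.8]
```

Emit:
play_rows(
  commands=[
    {"delta_rot":[0,0,0],"travel":[0.01,0.01,0],"gripper":-1},
    {"delta_rot":[0,0,0],"travel":[0.02,0.015,0],"gripper":-1},
    {"delta_rot":[0,0,0],"travel":[0.02,0.015,0],"gripper":-1},
    {"delta_rot":[0,0,0],"travel":[0.02,0.015,0],"gripper":-1},
  ],
)

```text
clock: 7.55
tool_pos: [0.5266, -0.1401, 0.1192]
eef_rot: [0.768, 0.64, -0.003, -0.0]
contact_force: [-4.2, -2.9, 7.6]
opening: 0.633
```

```bash
python3 - <<'E'
from h import *
st(); tj()
s=cam("scene"); save(s,"s2.png")
b=cv2.imread("pics/s2.png")[90:290,200:440]
cv2.imwrite("pics/s2c.png",cv2.resize(b,None,fx=3,fy=3,interpolation=cv2.INTER_CUBIC))
E
```

```text
t 7.55 p [ 0.5266 -0.1401  0.1192] yaw [79.6   0.23  0.2 ] F [-4.21 -2.94  7.57] M [-0.75  0.82  0.  ] op 55.7 q [ 0.38  0.78 -0.35  1.9   0.49  0.55 -0.48]
tool in jig mm [0.9 0.2]
```

View pics/s2c.png

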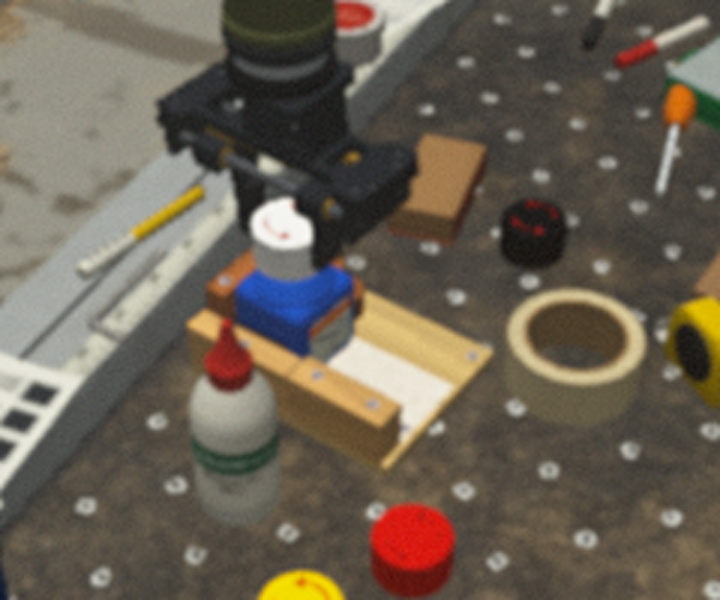

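Emit:
play_rows(
  commands=[
    {"delta_rot":[0,0,0],"travel":[-0.01,-0.01,0],"gripper":-1},
    {"delta_rot":[0,0,0],"travel":[-0.01,-0.01,0],"gripper":1},
    {"delta_rot":[0,0,0],"travel":[-0.01,-0.01,0],"gripper":1},
    {"delta_rot":[0,0,0],"travel":[-0.01,-0.01,0],"gripper":1},
    {"delta_rot":[0,0,0],"travel":[-0.01,-0.01,0],"gripper":1},
    {"delta_rot":[0,0,0],"travel":[-0.01,-0.01,-0.2],"gripper":1},
    {"delta_rot":[0,0,0],"travel":[-0.5,0.0,-0.5],"gripper":1},
    {"delta_rot":[0,0,0],"travel":[-0.9,0.0,-0.5],"gripper":1},
    {"delta_rot":[0,0,0],"travel":[-0.9,0.0,-0.5],"gripper":1},
    {"delta_rot":[0,0,0],"travel":[-0.9,0.0,-0.5],"gripper":1},
  ],
)

```text
clock: 8.85
tool_pos: [0.5042, -0.2718, 0.1935]
eef_rot: [0.769, 0.64, -0.0, -0.0]
contact_force: [-0.2, 1.1, 0.1]
opening: 0.999
```

```bash
python3 - <<'E'
from h import *
st(); tj()
for n in("top","wrist","scene"):
    s=cam(n); save(s,n+"3.png"); p,u,v=pts(s)
    pj=p.copy(); pj[:,:2]=(p[:,:2]-J)@M
    c=pj[(abs(pj[:,2]-.142)<.004)&(np.hypot(pj[:,0],pj[:,1])<.04)]
    k=pj[(pj[:,2]>.07)&(pj[:,2]<.089)&(np.hypot(pj[:,0]-.05,pj[:,1]+.12)<.03)]
    print(n,"cap",len(c),rect(c) if len(c)>5 else'',"knob",len(k),rect(k) if len(k)>5 else'',)
    hs=s["color"].astype(int); b=(hs[...,2]>hs[...,0]+50)&(hs[...,2]>90)
    p,u,v=pts(s,b); p[:,:2]=(p[:,:2]-J)@M
    q=p[(np.hypot(p[:,0],p[:,1])<.06)&(p[:,2]>.03)&(p[:,2]<.1)]
    print(len(q),rect(q)if len(q)>5 else'',np.round(1000*np.percentile(q,[1,99],axis=0)) if len(q)>5 else '')
E
```

```text
t 8.85 p [ 0.5042 -0.2718  0.1935] yaw [7.956e+01 0.000e+00 1.000e-02] F [-0.25  1.11  0.1 ] M [-0.07 -0.08  0.03] op 87.9 q [ 0.68  0.71 -0.46  1.76  0.43  0.77 -0.17]
tool in jig mm [  -3.7 -133.3]
top cap 479 (array([-0.8, -1.6]), array([55.2, 53.5]), 6.84) knob 70 (array([  51.5, -121. ]), array([21. , 18.8]), 7.78)
320 (array([-1.6, -3. ]), array([68.2, 69.2]), 86.95) [[-36. -37.  72.]
 [ 31.  31.  92.]]
wrist cap 5106 (array([ -0.3, -10. ]), array([39.8, 56.3]), 87.68) knob 428 (array([  50.8, -121.2]), array([20.2, 20.9]), 2.03)
1832 (array([ -0. , -20.6]), array([70.1, 35.7]), 0.09) [[-34. -38.  59.]
 [ 33.  -6.  92.]]
scene cap 324 (array([-3.3, -0.3]), array([53. , 53.7]), 38.22) knob 63 (array([  47.6, -119.3]), array([17.6, 20.6]), 36.58)
506 (array([-1.8, -0.2]), array([68.2, 72.9]), 89.1) [[-37. -30.  61.]
 [ 30.  33.  97.]]
```

```bash
python3 - <<'E'
from h import *
k=J+M@[.051,-.1211]
print(cmd([*k,.10],121),cmd([*k,.055],121))
# arc from pose at knob, psi=121
Rt=R.from_euler("z",121,degrees=True)*R.from_euler("x",180,degrees=True)
piv=J+M@[0,-.0575]
for th in np.arange(.11,1.76,.1):
    ang=np.radians(-7.7-45)-th; t=piv+.0815*np.array([np.cos(ang),np.sin(ang)])
    tr,ro=cmd([*t,.055],np.degrees(ang)+180,([*k,.055],Rt.as_quat())); print(round(th,2),np.round(tr,3),np.round(ro,3))
E
```

```text
([0.0682, 0.3584, 0.6228], [0.0001, -0.0006, -0.2281]) ([0.0677, 0.3585, 0.9228], [0.0001, -0.0006, -0.2281])
0.11 [ 0. -0. -0.] [ 0. -0.  0.]
0.21 [ 0.003 -0.054 -0.   ] [ 0.    -0.     0.032]
0.31 [ 0.011 -0.108 -0.   ] [ 0.    -0.     0.064]
0.41 [ 0.024 -0.161 -0.   ] [ 0.    -0.     0.096]
0.51 [ 0.043 -0.212 -0.   ] [ 0.    -0.     0.127]
0.61 [ 0.067 -0.261 -0.   ] [ 0.    -0.     0.159]
0.71 [ 0.095 -0.307 -0.   ] [ 0.    -0.     0.191]
0.81 [ 0.128 -0.35  -0.   ] [ 0.    -0.     0.223]
0.91 [ 0.165 -0.39  -0.   ] [ 0.    -0.     0.255]
1.01 [ 0.206 -0.426 -0.   ] [ 0.    -0.     0.286]
1.11 [ 0.25  -0.458 -0.   ] [-0.    -0.     0.318]
1.21 [ 0.297 -0.484 -0.   ] [-0.   -0.    0.35]
1.31 [ 0.347 -0.507 -0.   ] [ 0.    -0.     0.382]
1.41 [ 0.398 -0.524 -0.   ] [ 0.    -0.     0.414]
1.51 [ 0.451 -0.536 -0.   ] [ 0.    -0.     0.446]
1.61 [ 0.505 -0.542 -0.   ] [ 0.    -0.     0.478]
1.71 [ 0.559 -0.543 -0.   ] [ 0.    -0.     0.509]
```

Emit:
play_rows(
  commands=[
    {"delta_rot":[0,0,-0.228],"travel":[0.068,0.358,0.3],"gripper":1},
    {"delta_rot":[0,0,-0.228],"travel":[0.068,0.358,0.3],"gripper":1},
    {"delta_rot":[0,0,-0.228],"travel":[0.068,0.358,0.3],"gripper":1},
    {"delta_rot":[0,0,-0.228],"travel":[0.068,0.358,0.3],"gripper":1},
    {"delta_rot":[0,0,-0.228],"travel":[0.068,0.358,0.3],"gripper":1},
    {"delta_rot":[0,0,-0.228],"travel":[0.068,0.358,0.6],"gripper":1},
    {"delta_rot":[0,0,-0.228],"travel":[0.068,0.358,0.92],"gripper":1},
    {"delta_rot":[0,0,-0.228],"travel":[0.068,0.358,0.92],"gripper":-0.25},
    {"delta_rot":[0,0,-0.228],"travel":[0.068,0.358,0.92],"gripper":-0.25},
    {"delta_rot":[0,0,-0.228],"travel":[0.068,0.358,0.92],"gripper":-0.25},
  ],
)

```text
clock: 10.25
tool_pos: [0.561, -0.2703, 0.058]
eef_rot: [0.494, 0.869, 0.0, 0.002]
contact_force: [0.3, 0.2, -0.7]
opening: 0.683
```

```bash
python3 - <<'E'
from h import *
st(); tj(); k=J+M@[.051,-.1211]; print(cmd([*k,.055],121))
E
```

```text
t 10.25 p [ 0.561  -0.2703  0.058 ] yaw [120.74   0.16  -0.15] F [ 0.34  0.16 -0.74] M [-0.03 -0.13  0.03] op 60.1 q [ 0.67  0.98 -0.54  1.69  0.73  0.69  0.27]
tool in jig mm [  52.4 -124.2]
([0.0221, 0.0052, 0.0199], [0.0008, 0.0009, -0.0014])
```

Emit:
play_rows(
  commands=[
    {"delta_rot":[0,0,0],"travel":[0.02,0.005,0.02],"gripper":-0.3},
    {"delta_rot":[0,0,0.032],"travel":[0.02,-0.05,0.02],"gripper":-0.3},
    {"delta_rot":[0,0,0.064],"travel":[0.03,-0.105,0.02],"gripper":-0.3},
    {"delta_rot":[0,0,0.096],"travel":[0.044,-0.156,0.02],"gripper":-0.3},
    {"delta_rot":[0,0,0.127],"travel":[0.063,-0.207,0.02],"gripper":-0.3},
    {"delta_rot":[0,0,0.159],"travel":[0.087,-0.256,0.02],"gripper":-0.3},
    {"delta_rot":[0,0,0.191],"travel":[0.115,-0.302,0.02],"gripper":-0.3},
    {"delta_rot":[0,0,0.223],"travel":[0.148,-0.345,0.02],"gripper":-0.3},
    {"delta_rot":[0,0,0.255],"travel":[0.185,-0.385,0.02],"gripper":-0.3},
    {"delta_rot":[0,0,0.286],"travel":[0.226,-0.421,0.02],"gripper":-0.3},
    {"delta_rot":[0,0,0.318],"travel":[0.27,-0.453,0.02],"gripper":-0.3},
    {"delta_rot":[0,0,0.35],"travel":[0.317,-0.48,0.02],"gripper":-0.3},
  ],
)

```text
clock: 11.75
tool_pos: [0.4763, -0.2667, 0.0537]
eef_rot: [0.876, 0.482, 0.003, 0.002]
contact_force: [4.4, -1.2, -3.8]
opening: 0.35
```

```bash
python3 - <<'E'
from h import *
st(); tj()
S=r.get_state()
piv=J+M@[0,-.0575]
for th in (1.21,1.31,1.41,1.51,1.61,1.71):
    ang=np.radians(-7.7-45)-th; t=piv+.0815*np.array([np.cos(ang),np.sin(ang)]); print(th,cmd([*t,.055],np.degrees(ang)+180))
E
```

```text
t 11.75 p [ 0.4763 -0.2667  0.0537] yaw [57.58 -0.15 -0.39] F [ 4.39 -1.21 -3.78] M [-0.34 -0.9   0.04] op 30.8 q [ 0.55  0.88 -0.2   1.94  0.45  0.36 -0.57]
tool in jig mm [ -32. -132.]
1.21 ([-0.0031, -0.0101, -0.0088], [0.0021, -0.0008, -0.0022])
1.31 ([-0.0008, -0.0644, -0.0092], [0.0021, -0.0009, 0.0297])
1.41 ([0.0069, -0.1181, -0.0095], [0.0021, -0.001, 0.0615])
1.51 ([0.02, -0.1709, -0.0099], [0.002, -0.0011, 0.0933])
1.61 ([0.0383, -0.222, -0.0102], [0.0019, -0.0012, 0.1252])
1.71 ([0.0616, -0.2711, -0.0104], [0.0019, -0.0013, 0.157])
```

Emit:
play_rows(
  commands=[
    {"delta_rot":[0,0,0.03],"travel":[0,-0.065,-0.008],"gripper":-0.3},
    {"delta_rot":[0,0,0.062],"travel":[0.007,-0.118,-0.008],"gripper":-0.3},
    {"delta_rot":[0,0,0.093],"travel":[0.02,-0.171,-0.008],"gripper":-0.3},
    {"delta_rot":[0,0,0.125],"travel":[0.038,-0.222,-0.008],"gripper":-0.3},
    {"delta_rot":[0,0,0.157],"travel":[0.062,-0.271,-0.008],"gripper":-0.3},
    {"delta_rot":[0,0,0.157],"travel":[0.062,-0.271,-0.008],"gripper":-0.3},
    {"delta_rot":[0,0,0.157],"travel":[0.062,-0.271,-0.008],"gripper":-0.3},
  ],
)

```text
clock: 12.62
tool_pos: [0.4455, -0.2372, 0.0546]
eef_rot: [0.967, 0.255, 0.002, 0.001]
contact_force: [3.5, -2.1, 1.0]
opening: 0.352
```

```bash
python3 - <<'E'
from h import *
st(); tj()
E
```

```text
t 12.62 p [ 0.4455 -0.2372  0.0546] yaw [29.6  -0.14 -0.15] F [ 3.51 -2.06  1.  ] M [-0.39 -0.72 -0.01] op 31.0 q [ 0.44  0.85 -0.07  2.06  0.24  0.23 -0.89]
tool in jig mm [ -66.5 -106.9]
```

Emit:
play_rows(
  commands=[
    {"delta_rot":[0,0,0],"travel":[0,0.01,0],"gripper":0.2},
    {"delta_rot":[0,0,0],"travel":[0,0.01,0],"gripper":0.2},
    {"delta_rot":[0,0,0],"travel":[0,0.01,-0.3],"gripper":0.5},
    {"delta_rot":[0,0,0],"travel":[0,0.01,-0.7],"gripper":1},
    {"delta_rot":[0,0,0],"travel":[0,0.01,-0.95],"gripper":1},
    {"delta_rot":[0,0,0],"travel":[0,0.01,-0.95],"gripper":1},
    {"delta_rot":[0,0,0],"travel":[0,0.01,-0.95],"gripper":1},
  ],
)

```text
clock: 13.5
tool_pos: [0.4433, -0.2377, 0.1956]
eef_rot: [0.967, 0.255, -0.001, -0.001]
contact_force: [-0.4, 0.4, -0.2]
opening: 1.0
```

```bash
python3 - <<'E'
from h import *
st(); tj()
for n in("top","wrist","scene"):
    s=cam(n); save(s,n+"4.png"); p,u,v=pts(s)
    pj=p.copy(); pj[:,:2]=(p[:,:2]-J)@M
    c=pj[(abs(pj[:,2]-.142)<.004)&(np.hypot(pj[:,0],pj[:,1])<.04)]
    k=pj[(pj[:,2]>.076)&(pj[:,2]<.089)&(np.hypot(pj[:,0]+.065,pj[:,1]+.107)<.04)]
    print(n,"cap",len(c),rect(c) if len(c)>5 else'',"knob",len(k),rect(k) if len(k)>5 else'',)
c=J+M@[-.0003,.0005]
print(c,cmd([*c,.16],60))
b=cv2.imread("pics/scene4.png")[90:290,200:440]
cv2.imwrite("pics/s4c.png",cv2.resize(b,None,fx=3,fy=3,interpolation=cv2.INTER_CUBIC))
E
```

```text
t 13.5 p [ 0.4433 -0.2377  0.1956] yaw [29.51  0.09  0.1 ] F [-0.4   0.38 -0.24] M [-0.02 -0.03 -0.01] op 88.0 q [ 0.51  0.6  -0.18  1.97  0.18  0.59 -0.84]
tool in jig mm [ -68.6 -107.6]
top cap 478 (array([0.9, 2.5]), array([55. , 55.1]), 72.04) knob 0 
wrist cap 5851 (array([-2.9, -0.2]), array([46.3, 56.5]), 37.53) knob 382 (array([ -63. , -109.1]), array([20.9, 20.6]), 37.11)
scene cap 328 (array([-2. ,  3.7]), array([55.5, 53.6]), 70.61) knob 51 (array([ -66. , -107.7]), array([17.5, 18. ]), 82.3)
[ 0.5254697  -0.13966431] ([0.7979, -0.2975, 0.2324], [-0.001, 0.0004, -0.1693])
```

View pics/s4c.png

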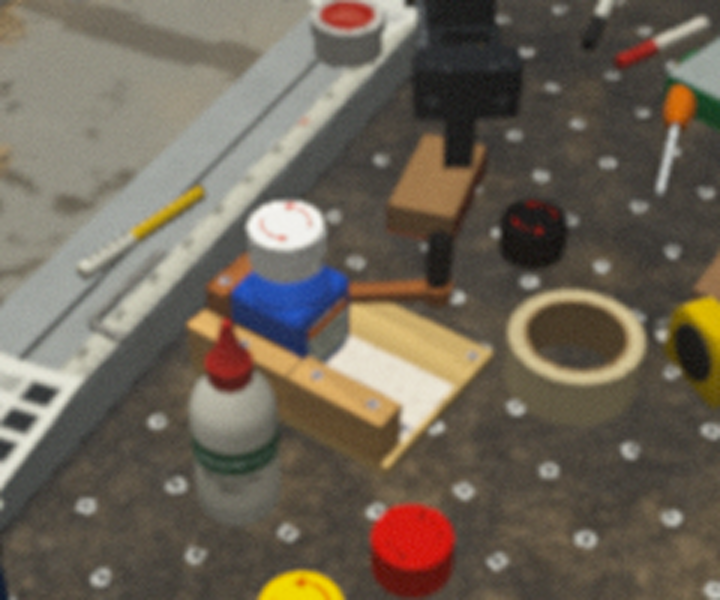

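Emit:
play_rows(
  commands=[
    {"delta_rot":[0,0,-0.17],"travel":[0.4,-0.15,0.0],"gripper":1},
    {"delta_rot":[0,0,-0.17],"travel":[0.809,-0.305,0.0],"gripper":1},
    {"delta_rot":[0,0,-0.17],"travel":[0.809,-0.305,0.0],"gripper":1},
    {"delta_rot":[0,0,-0.17],"travel":[0.809,-0.305,0.1],"gripper":1},
    {"delta_rot":[0,0,-0.17],"travel":[0.809,-0.305,0.1],"gripper":1},
    {"delta_rot":[0,0,-0.17],"travel":[0.809,-0.305,0.1],"gripper":1},
  ],
)

```text
clock: 14.4
tool_pos: [0.5266, -0.1394, 0.1808]
eef_rot: [0.866, 0.499, -0.001, -0.0]
contact_force: [-0.3, -0.2, 0.2]
opening: 1.001
```

```bash
python3 - <<'E'
from h import *
st(); tj()
s=cam("wrist"); p,u,v=pts(s); p[:,:2]=(p[:,:2]-J)@M
c=p[(abs(p[:,2]-.142)<.004)&(np.hypot(p[:,0],p[:,1])<.05)]; print(rect(c))
c=J+M@[.0004,.0023]; print(cmd([*c,.116],60))
E
```

```text
t 14.4 p [ 0.5266 -0.1394  0.1808] yaw [59.93  0.08  0.07] F [-0.29 -0.25  0.25] M [-0.05 -0.02 -0.04] op 88.1 q [ 0.36  0.68 -0.3   1.86  0.31  0.65 -0.66]
tool in jig mm [0.8 0.9]
(array([1.4, 3.2]), array([56.3, 56.2]), 37.71)
([0.0059, -0.0076, 0.4347], [-0.0001, 0.0003, -0.0002])
```

Emit:
play_rows(
  commands=[
    {"delta_rot":[0,0,0],"travel":[0.01,-0.006,0.2],"gripper":1},
    {"delta_rot":[0,0,0],"travel":[0.01,-0.006,0.42],"gripper":1},
    {"delta_rot":[0,0,0],"travel":[0.01,-0.006,0.42],"gripper":1},
    {"delta_rot":[0,0,0],"travel":[0.01,-0.006,0.42],"gripper":-1},
    {"delta_rot":[0,0,0],"travel":[0.01,-0.006,0.42],"gripper":-1},
    {"delta_rot":[0,0,0],"travel":[0.01,-0.006,0.42],"gripper":-1},
    {"delta_rot":[0,0,0],"travel":[0.01,-0.006,0.42],"gripper":-1},
    {"delta_rot":[0,0,0],"travel":[0.01,-0.006,0.42],"gripper":-1},
  ],
  force=38,
)

```text
clock: 15.45
tool_pos: [0.5284, -0.1369, 0.1192]
eef_rot: [0.866, 0.501, 0.001, 0.001]
contact_force: [-0.7, -0.1, 5.5]
opening: 0.628
```

```bash
python3 -c "
from h import *
st(); tj()"
```

```text
t 15.45 p [ 0.5284 -0.1369  0.1192] yaw [ 6.009e+01 -3.000e-02 -1.200e-01] F [-0.7  -0.08  5.53] M [-0.16 -0.09 -0.02] op 55.3 q [ 0.32  0.77 -0.25  1.91  0.36  0.5  -0.71]
tool in jig mm [2.2 3.6]
```

Emit:
play_rows(
  commands=[
    {"delta_rot":[0,0,0],"travel":[0,0,0.015],"gripper":-1},
    {"delta_rot":[0,0,0],"travel":[0,0,0.03],"gripper":-1},
    {"delta_rot":[0,0,0],"travel":[0,0,0.04],"gripper":-1},
    {"delta_rot":[0,0,0],"travel":[0,0,0.04],"gripper":-1},
    {"delta_rot":[0,0,0],"travel":[0,0,0.04],"gripper":-1},
  ],
)

```text
clock: 16.08
tool_pos: [0.5284, -0.137, 0.1138]
eef_rot: [0.866, 0.501, 0.001, 0.001]
contact_force: [-1.5, -0.4, 13.3]
opening: 0.632
```

```bash
python3 -c "
from h import *
st(); tj()"
```

```text
t 16.07 p [ 0.5284 -0.137   0.1138] yaw [ 6.009e+01 -2.000e-02 -1.400e-01] F [-1.48 -0.36 13.28] M [-0.14  0.27  0.06] op 55.6 q [ 0.31  0.78 -0.24  1.91  0.37  0.49 -0.71]
tool in jig mm [2.3 3.6]
```

Emit:
play_rows(
  commands=[
    {"delta_rot":[0,0,-0.03],"travel":[0,0,0.0],"gripper":-1},
    {"delta_rot":[0,0,-0.06],"travel":[0,0,0.0],"gripper":-1},
    {"delta_rot":[0,0,-0.09],"travel":[0,0,0.0],"gripper":-1},
    {"delta_rot":[0,0,-0.12],"travel":[0,0,0.0],"gripper":-1},
    {"delta_rot":[0,0,-0.15],"travel":[0,0,0],"gripper":-1},
    {"delta_rot":[0,0,-0.18],"travel":[0,0,0],"gripper":-1},
    {"delta_rot":[0,0,-0.21],"travel":[0,0,0],"gripper":-1},
    {"delta_rot":[0,0,-0.24],"travel":[0,0,0],"gripper":-1},
    {"delta_rot":[0,0,-0.27],"travel":[0,0,0],"gripper":-1},
    {"delta_rot":[0,0,-0.3],"travel":[0,0,0],"gripper":-1},
    {"delta_rot":[0,0,-0.34],"travel":[0,0,0],"gripper":-1},
    {"delta_rot":[0,0,-0.34],"travel":[0,0,0],"gripper":-1},
  ],
)

```text
clock: 17.58
tool_pos: [0.5276, -0.137, 0.1137]
eef_rot: [0.49, 0.872, -0.0, 0.001]
contact_force: [-2.7, -1.2, 12.2]
opening: 0.633
```

```bash
python3 -c "
from h import *
st(); tj()
s=cam('wrist');save(s,'w5.png')"
```

```text
t 17.57 p [ 0.5276 -0.137   0.1137] yaw [1.2137e+02 8.0000e-02 0.0000e+00] F [-2.68 -1.17 12.22] M [-0.16  0.42  0.11] op 55.7 q [ 0.48  0.82 -0.53  1.9   0.7   0.61  0.04]
tool in jig mm [1.4 3.4]
```

View pics/w5.png

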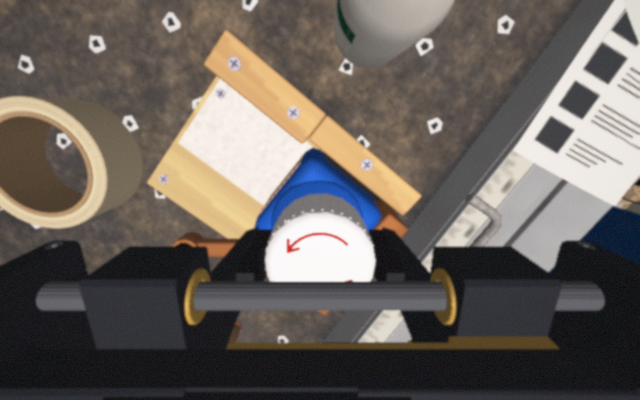

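Emit:
play_rows(
  commands=[
    {"delta_rot":[0,0,0],"travel":[0,0,-0.02],"gripper":-1},
    {"delta_rot":[0,0,0],"travel":[0,0,-0.04],"gripper":-1},
    {"delta_rot":[0,0,0],"travel":[0,0,-0.055],"gripper":-1},
    {"delta_rot":[0,0,0],"travel":[0,0,-0.06],"gripper":-1},
    {"delta_rot":[0,0,0],"travel":[0,0,-0.06],"gripper":-1},
  ],
)

```text
clock: 18.25
tool_pos: [0.5274, -0.137, 0.1215]
eef_rot: [0.49, 0.872, -0.0, 0.0]
contact_force: [-1.0, -0.8, 4.4]
opening: 0.634
```

```bash
python3 -c "
from h import *
st(); tj()"
```

```text
t 18.25 p [ 0.5274 -0.137   0.1215] yaw [1.2129e+02 2.0000e-02 3.0000e-02] F [-1.01 -0.79  4.42] M [-0.22  0.02  0.03] op 55.8 q [ 0.49  0.81 -0.54  1.9   0.69  0.63  0.05]
tool in jig mm [1.3 3.4]
```

Emit:
play_rows(
  commands=[
    {"delta_rot":[0,0,0],"travel":[0,0,-0.02],"gripper":-1},
    {"delta_rot":[0,0,0],"travel":[0,0,-0.04],"gripper":-1},
    {"delta_rot":[0,0,0],"travel":[0,0,-0.06],"gripper":-1},
    {"delta_rot":[0,0,0],"travel":[0,0,-0.06],"gripper":-1},
  ],
)

```text
clock: 18.75
tool_pos: [0.5274, -0.1367, 0.1306]
eef_rot: [0.49, 0.872, -0.0, -0.0]
contact_force: [-1.1, -0.9, 0.8]
opening: 0.63
```

```bash
python3 -c "
from h import *
st(); tj()
s=cam('scene');save(s,'s6.png')
b=cv2.imread('pics/s6.png')[90:290,200:440]
cv2.imwrite('pics/s6c.png',cv2.resize(b,None,fx=3,fy=3,interpolation=cv2.INTER_CUBIC))"
```

```text
t 18.75 p [ 0.5274 -0.1367  0.1306] yaw [1.2131e+02 0.0000e+00 1.0000e-02] F [-1.11 -0.95  0.75] M [-0.19  0.08  0.02] op 55.4 q [ 0.5   0.8  -0.56  1.89  0.67  0.65  0.06]
tool in jig mm [1.2 3.7]
```

View pics/s6c.png

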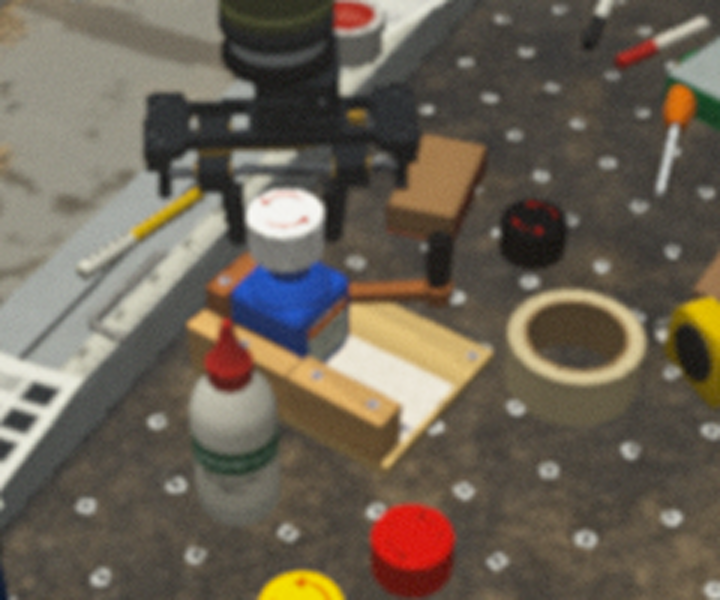

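Emit:
play_rows(
  commands=[
    {"delta_rot":[0,0,0],"travel":[0,0,-0.06],"gripper":-1},
    {"delta_rot":[0,0,0],"travel":[0,0,-0.12],"gripper":-1},
    {"delta_rot":[0,0,0],"travel":[0,0,-0.18],"gripper":-1},
    {"delta_rot":[0,0,0],"travel":[0,0,-0.24],"gripper":-1},
    {"delta_rot":[0,0,0],"travel":[0,0,-0.3],"gripper":-1},
    {"delta_rot":[0,0,0],"travel":[0,0,-0.36],"gripper":-1},
    {"delta_rot":[0,0,0],"travel":[0,0,-0.42],"gripper":-1},
    {"delta_rot":[0,0,0],"travel":[0,0,-0.46],"gripper":-1},
    {"delta_rot":[0,0,0],"travel":[0,0,-0.46],"gripper":-1},
    {"delta_rot":[0,0,0],"travel":[0,0,-0.46],"gripper":-1},
    {"delta_rot":[0,0,0],"travel":[0,0,-0.46],"gripper":-1},
  ],
)

```text
clock: 20.18
tool_pos: [0.5273, -0.1366, 0.1991]
eef_rot: [0.49, 0.872, -0.0, -0.0]
contact_force: [-0.1, -0.6, -0.3]
opening: 0.629
```

```bash
python3 -c "
from h import *
st(); tj()
s=cam('scene');save(s,'s7.png')
p,u,v=pts(s); p[:,:2]=(p[:,:2]-J)@M
col=s['color'][v,u].astype(int)
w=(col.min(1)>150)&(np.hypot(p[:,0],p[:,1])<.06)&(p[:,2]>.15); c=p[w&(p[:,2]>.215)]; print('captop',len(c),np.median(c[:,2]),rect(c))
k=p[(p[:,2]>.076)&(p[:,2]<.089)&(np.hypot(p[:,0]+.065,p[:,1]+.107)<.04)]; print('knob',rect(k))
b=cv2.imread('pics/s7.png')[70:290,200:440]
cv2.imwrite('pics/s7c.png',cv2.resize(b,None,fx=2.7,fy=2.7,interpolation=cv2.INTER_CUBIC))"
```

```text
t 20.18 p [ 0.5273 -0.1366  0.1991] yaw [ 1.2131e+02 -2.0000e-02  3.0000e-02] F [-0.1  -0.62 -0.33] M [-0.02 -0.12  0.01] op 55.3 q [ 0.55  0.7  -0.64  1.84  0.57  0.8   0.15]
tool in jig mm [1.1 3.7]
captop 350 0.22069414228531908 (array([-7.7,  9. ]), array([56.8, 69.9]), 58.19)
knob (array([ -67.2, -107.5]), array([19.5, 18.9]), 80.67)
```

View pics/s7c.png

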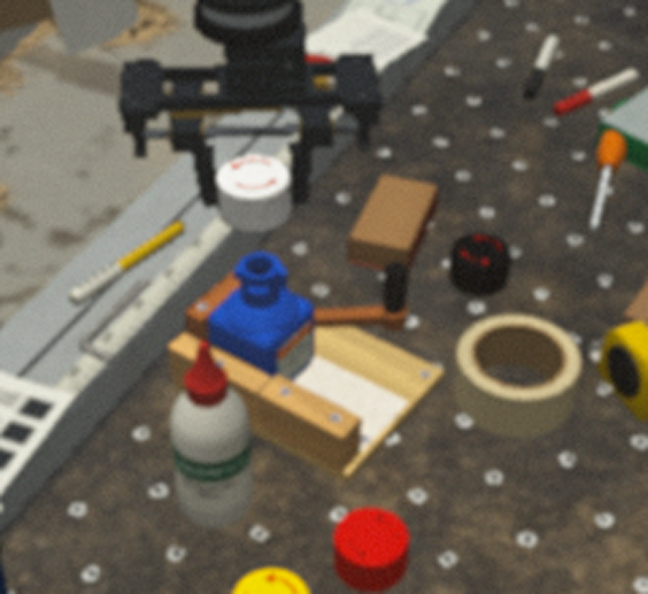

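The cap (px 253,190) is held level above the open blue neck (px 260,270). The bottle sits home with the lever swung round and the bystanders look unmoved, so I'm handing in.

```bash
python3 -c "
from h import *
print(r.finish_job()); st()"
```

```text
the job is handed in; nothing more can be done
None
the job is handed in; nothing more can be done
```

I opened the bottle and handed the job in at about 20 s of the 58 s allowed; no verdict was reported.

**What I did**
- I gripped the bottle by its locked cap and slid it home against the end stop and fence.
- I swept the cam lever round by its knob.
- I pressed the cap about 5.4 mm down (13 N), turned it 61° anticlockwise and lifted it straight up.

**Last checks before handing in**
- **Cap:** it is held level about 8 cm above where it sat. The grip opening is 55 mm, set to 38 N. The tool was about 1 mm from where the cap sat when gripped, and the open neck is visible below it.
- **Bottle:** it looks upright. The clamped cap measured roughly +1 mm (x) and +3 mm (y) from the seat, which is inside the limits.
- **Lever:** the knob position puts it at about 1.65 rad.
- **Bystanders:** in the last picture the glue bottle, sanding block and tape roll look unmoved.

**Not confirmed**
- The force on the pad could not be measured. I inferred it from the lever angle and from the bottle shifting about 4 mm towards the fence when clamped.
- One rough depth estimate put the held cap's centre about 12 mm off the tool axis. Its outline was stretched to 57 x 70 mm, so it probably included other points (the cap is 56 mm across), and I relied on the tool pose instead.

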